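# Seat the grating disc on the food processor

### The arm

A 6-joint arm with a two-finger parallel gripper is mounted at the origin on a cart in front of the work surface, level with it; the furniture and walls round the work are solid. World frame = base frame: x ahead of the robot, y to its left, z up, the work surface at z = 0. Lengths are in m, angles in rad, forces in N, time in s.
With the tool pointing down it reaches from about 0.275 to 0.875 m from the base axis. Payload 12.5 kg.
Tool frame: the origin (TCP) lies midway between the tips of the shut fingers; the grasp point (between the pads) lies 19 mm behind it; z points along the fingers, y is the line along which they close (so a half turn about z gives the same grasp; the last joint's range is limited). The gripper opens to 85 mm and grips with 20 to 120 N. Pads are 22 mm wide; open, the fingers measure 114 mm over their backs; the gripper's body (76 mm by 85 mm) begins 54 mm behind the grasp point. The pads swing forward as they close: fully open they stand 13 mm farther back than shut.
Start: joints at [1.041, 0.351, 1.652, -0, 1.139, -0.085], TCP at [0.237, 0.496, 0.231] pointing down, gripper open.
Joint ranges: [-2.75, 2.75], [-0.79, 2.1], [0.01, 2.65], [-1.57, 4.71], [0.07, 3.14], [-2.87, 2.87]. Speed limits (rad/s): [2.22, 2.22, 2.79, 3.14, 3.14, 3.14].

### API

Orientations are given as a unit quaternion [x, y, z, w].
In Python, from plant import * gives the robot as it stands. The module is installed in compiled form; this text tells all that it offers.
- The arm moves only by the tool drive_tool, never from a script. Its argument "rows" is a list of rows, each a list of 7 numbers: the closure, from -1 (fully open) to 1 (shut), then the shift along the tool's x, y, z in mm, then the turn, a rotation vector about the tool's x, y, z in rad. A call has exactly 8 rows; each row is the pose to reach, as a shift and turn from the pose commanded when the call began, along the tool's axes at that moment; what a row does not reach only later rows make up. A row lasts 1/8 s, in which the tool goes at most 62.5 mm and 10.7 degrees, less where a joint would pass 70% of its speed; a pose out of reach is approached as far as the arm can. A call with a gripper value outside its range is refused whole. The fingers move at their own pace and stop on an object; the grip force is fixed at half the most. Time passes only in rows, so rows that repeat a pose let the fingers close, or fill a call up. It gives the time, the measured TCP pose, the force, the opening and the grip force at its end, in the units of the state.
- observe(): the state, without advancing time (a new reading comes with each control period).
- capture(name): name is "scene" or "top"; returns a dict with "image" (420x560x3 uint8, red, green, blue), "camera_matrix" (3x3 intrinsics, pixels), "R" (3x3) and "t" (3): a world point X has camera coordinates R X + t. Camera axes: x right, y down, z forward; pixel columns grow to the right and rows downward; lengths in m; the calibration is good to about 2 mm. A picture is of the moment at which its call begins. There is no depth.
- finish_job(): hands the job in; it is judged then, once.
Trained networks look in the newest picture that a camera, given by its name, has taken for a name from the list of things; names that differ only in an ending like _2 or _b are one class to them, and where a whole thing is asked for, a point or a joint stands for the part that bears it (a point fixed in the world has none). Each returns a list of dicts, best first, with "p" (0 to 1); they miss things now and then, are a little off and sometimes report something else, mostly with a low value. They report only what shows in the picture. A call takes as long as a camera call.
- recognise(camera, target): "box" ([left, top, width, height] in pixels, round what is visible of it).
The state is a dict: "time_s": time; "joint_pos": joint angles; "joint_velocities": joint speeds; "tau": joint torques, N m; "tcp_pos": TCP position; "eef_rot": TCP orientation; "wrist_force": force on the tool from outside, world axes, zero at the start; "torque": the same for the moment, N m; "opening": finger opening in m; "grasp_force": force on a finger pad.
Only numpy, scipy, OpenCV 4.12 (cv2) and the standard library are available. Lean on these libraries where they do the work, as an engineer would, in place of code of your own. Each camera call takes 0.05 s, during which the arm holds its last target. There are 200 camera calls.

### The job

The grating disc sits raised on the spindle of the food processor with its notch away from the drive pin. With a fingertip against the orange pusher, push the disc round until its red-edged notch is over the red pin, then press down on its black cap until the disc is fully home and level, and let go. Do not lift the disc, and leave the other things on the worktop where they are.

Things in the scene. Friction and masses are not known exactly. Their poses are not given: they have to be found in the camera images.
- processor: small food processor, fixed: grey round motor base 156 mm across, on it a white open bowl (140 mm across, rim 66 mm above the worktop). Origin: centre of its underside, on the worktop; z up. A steel spindle stands on its z axis. The red drive pin stands on its -x side, where the outside of the bowl wall has a red mark.
- pin (a point): top of the red drive pin (10 mm across, domed top), inside the bowl, 56 mm from the processor's z axis and 77 mm above the worktop; when the disc is out of line the pin stops it high and askew
- disc: loose grating disc, 116 mm across, plate 7 mm thick, 0.22 kg, steel with a white rim. Origin: centre of the plate's underside; z up; notch on its -x side, pusher on its +x. A socket in its hub sits over the spindle (0.5 mm of play), so it turns by a light push, either way, and stays where left. Underside above the worktop: 78 mm raised at the start, 70 mm when seated on solid rests
- notch (a point): middle of the disc's one rim notch (16 mm wide, 11 mm deep, red edges), at its top face, 56 mm from the disc's centre; it lies on the pin when the disc is seated, and must be in line to about 3 mm to go down
- pusher (a point): centre of the top of the orange pusher: an upright post 14 mm across and 24 mm tall on the disc, opposite the notch, 44 mm from the disc's centre; its top is 31 mm above the disc's underside. Push it along its circle round the spindle, square to the line from the centre, and the disc runs easily
- cap (a point): centre of the top of the black cap (28 mm across, 19 mm high) in the middle of the disc, 26 mm above the disc's underside. A tight friction collar in the bowl holds the disc up; with notch and pin in line, about 6 N on the cap moves it down 8 mm, and it stays down
- mug_brown: bystander: beige mug, 92x123x95 mm; origin at its underside, stays where it is
- tea_box: bystander: red tea carton, 63x131x66 mm; origin at its underside, stays where it is
- spice_a: bystander: spice jar with red cap, 45 mm across, 106 mm tall; origin at its underside, stays where it is
- salt_shaker: bystander: salt shaker, 44 mm across, 90 mm tall; origin at its underside, stays where it is
- measuring_spoons: bystander: steel measuring spoons on a ring, 95x102x12 mm; origin at its underside, stays where it is
- teaspoon: bystander: steel teaspoon, 137x28x13 mm; origin at its underside, stays where it is
- child_cup: bystander: white plastic cup with a yellow foot, 70 mm across, 92 mm tall; origin at its underside, stays where it is

How it is judged:
By the outcome, as a careful person would: the job done as asked, in the order asked, and still so for the second after the job is handed in, with the robot touching nothing.
It also fails if it takes over 64 s, if anything falls off the work surface, if the arm or the gripper's body presses on something with over 40 N, if the wrist force passes 120 N, or if a joint passes its speed limit or range.

## Working session

There is one attempt and no reset: what is moved stays moved. The work goes in short steps, Python scripts to look and compute and a tool call to move; the robot and the scene stay as the last step left them, time stands still between calls to the robot, and variables do not carry over. Pictures are saved under pics/ and viewed, at most 10 in all, crops included, and the job is handed in when it is done.

Besides the shell and the picture viewer there is one more tool, called after "Request:" as name(argument=value, ...) on one line, values as JSON. drive_tool: Moves the arm, as the interface text tells. Its arguments: {"type":"object","properties":{"rows":{"type":"array","items":{"type":"array","items":{"type":"number"}}}},"required":["rows"]}

```bash
mkdir -p pics; cat > h.py <<'E'
from plant import *
import numpy as np, cv2
from scipy.spatial.transform import Rotation as Ro
def ray(c,u,v):
    K=c["camera_matrix"];R=np.array(c["R"]);t=np.array(c["t"])
    d=R.T@np.linalg.solve(K,[u,v,1.]);return -R.T@t,d
def atz(c,u,v,z):
    o,d=ray(c,u,v);return o+d*(z-o[2])/d[2]
def proj(c,X):
    p=np.array(c["camera_matrix"])@(np.array(c["R"])@np.array(X)+np.array(c["t"]));return p[:2]/p[2]
E
python3 - <<'E'
from h import *
for n in("top","scene"):
    c=capture(n);cv2.imwrite(f"pics/{n}0.png",c["image"][:,:,::-1])
    for t in("processor","notch","pusher","cap","pin"):
        for r in recognise(n,t)[:2]:
            b=r["box"];u,v=b[0]+b[2]/2,b[1]+b[3]/2
            print(n,t,round(r["p"],2),np.round(b),np.round(atz(c,u,v,{"pusher":.109,"cap":.104,"notch":.085}.get(t,.07)),3))
s=observe();print(s["tcp_pos"],s["eef_rot"],Ro.from_quat(s["eef_rot"]).as_matrix().round(3),s["time_s"])
E
```

```text
top processor 0.68 [311. 195.  53.  64.] [ 0.559 -0.052  0.07 ]
top processor 0.38 [324. 156.  20.  16.] [ 0.728 -0.043  0.07 ]
top notch 0.78 [317. 205.  45.  42.] [ 0.563 -0.056  0.085]
top notch 0.7 [353. 142.  20.  20.] [ 0.757 -0.118  0.085]
top pusher 0.89 [316. 200.  43.  46.] [ 0.567 -0.048  0.109]
top cap 0.63 [317. 203.  44.  43.] [ 0.563 -0.053  0.104]
top pin 0.58 [307. 198.  58.  59.] [ 0.56  -0.049  0.07 ]
scene processor 0.89 [273. 236.  54.  44.] [ 0.526 -0.13   0.07 ]
scene notch 0.75 [278. 228.  41.  24.] [ 0.556 -0.068  0.085]
scene pusher 0.77 [281. 229.  39.  24.] [ 0.538 -0.111  0.109]
scene cap 0.82 [281. 229.  41.  20.] [ 0.549 -0.096  0.104]
scene pin 0.85 [273. 242.  53.  36.] [ 0.519 -0.138  0.07 ]
[0.23662265 0.49648777 0.23130713] [ 2.20592312e-01  9.75366101e-01  1.60083114e-05 -8.46995185e-06] [[-0.903  0.43  -0.   ]
 [ 0.43   0.903  0.   ]
 [ 0.     0.    -1.   ]] 0.6
```

View pics/top0.png

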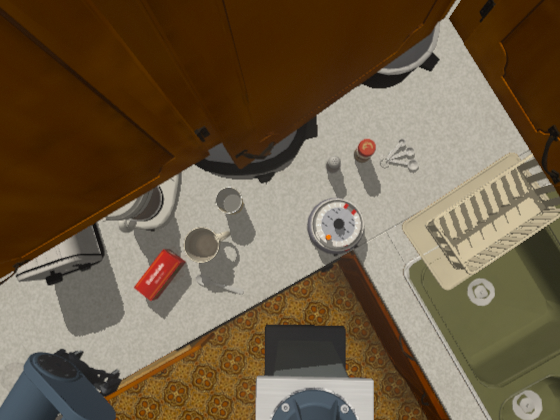

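View pics/scene0.png

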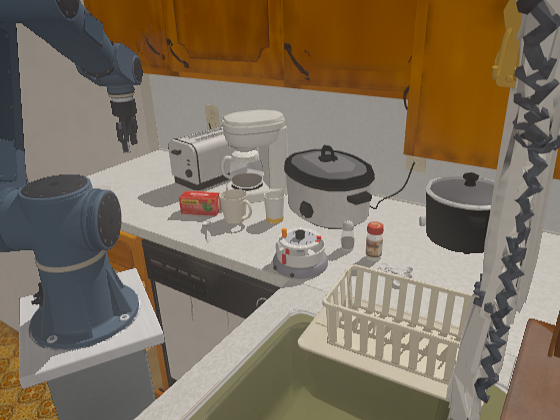

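The top view shows the processor at about (336,225) with the orange pusher at the lower left of the disc (328,238). In the scene view it is at about (300,255). I'll zoom in on both.

```bash
python3 - <<'E'
from h import *
a=cv2.imread("pics/top0.png")[185:265,296:376];b=cv2.imread("pics/scene0.png")[215:285,260:340]
a=cv2.resize(a,(400,400),interpolation=2);b=cv2.resize(b,(400,350),interpolation=2)
cv2.imwrite("pics/z0.png",np.hstack([a,np.vstack([b,np.zeros((50,400,3),np.uint8)])]))
c=capture("top");im=c["image"]
hsv=cv2.cvtColor(im,cv2.COLOR_RGB2HSV)
for nm,(lo,hi) in {"red":((0,130,90),(6,255,255)),"red2":((174,130,90),(180,255,255)),"orange":((8,170,150),(20,255,255))}.items():
    m=cv2.inRange(hsv,lo,hi);m2=np.zeros_like(m);m2[185:265,296:376]=m[185:265,296:376]
    n,l,s,ce=cv2.connectedComponentsWithStats(m2)
    for i in range(1,n):print(nm,s[i][4],ce[i].round(1),atz(c,*ce[i],.109 if nm=="orange" else .085).round(4))
print(-np.array(c["R"]).T@c["t"])
E
```

```text
red 16 [345.8 205.5] [ 0.6157 -0.0723  0.085 ]
red 16 [353.5 211.5] [ 0.6002 -0.0924  0.085 ]
red 1 [346. 250.] [ 0.5    -0.0731  0.085 ]
orange 20 [327.9 237. ] [ 0.5322 -0.0243  0.109 ]
[0.4855948  0.07205324 1.28620516]
```

View pics/z0.png

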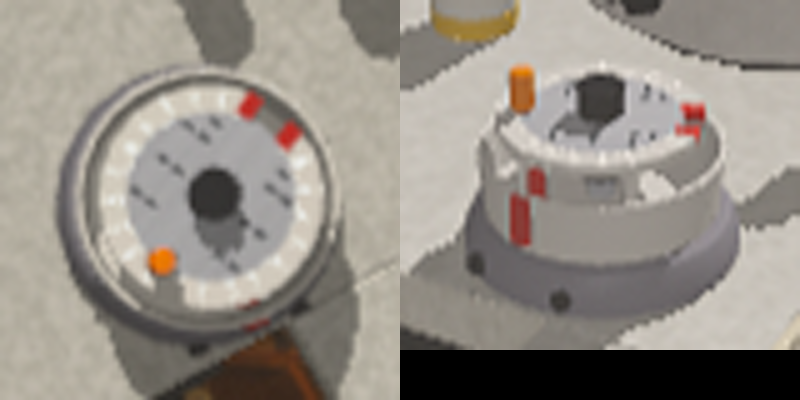

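```bash
python3 - <<'E'
from h import *
T=capture("top");S=capture("scene")
hsv=cv2.cvtColor(S["image"],cv2.COLOR_RGB2HSV)
for lo,hi in(((0,110,70),(6,255,255)),((8,150,120),(20,255,255))):
    m=cv2.inRange(hsv,lo,hi);m2=np.zeros_like(m);m2[220:270,270:330]=m[220:270,270:330]
    n,l,s,ce=cv2.connectedComponentsWithStats(m2)
    for i in range(1,n):print("scene",s[i],ce[i].round(1))
print("cap top",atz(T,339,224,.104),"scene cap top",atz(S,260+120.5,215+0,.104)[:0])
C=np.array([.5656,-.0499])
for d in range(-180,-130,5):
    u=np.array([np.cos(np.radians(d)),np.sin(np.radians(d))])
    f=lambda r,z:np.r_[C+r*u,z]
    print(d,"pin S",proj(S,f(.056,.074)).round(1),"mark S z.04",proj(S,f(.07,.045)).round(1),"mark T",proj(T,f(.07,.06)).round(1))
u=lambda d:np.array([np.cos(np.radians(d)),np.sin(np.radians(d))])
print("check pusher S",proj(S,np.r_[C+.044*u(142.5),.109]),"cap S",proj(S,np.r_[C,.104]),"cap T",proj(T,np.r_[C,.104]))
E
```

```text
scene [316 236   5   3  13] [318.3 236.9]
scene [315 240   5   3  10] [317.3 240.7]
scene [286 249   3   5  14] [286.9 251.1]
scene [282 254   4  10  37] [283.5 258.6]
scene [282 229   5   8  35] [283.8 232.5]
cap top [ 0.56589073 -0.05287644  0.104     ] scene cap top []
-180 pin S [280.9 244.9] mark S z.04 [276.7 255.3] mark T [336.  251.7]
-175 pin S [281.8 245.6] mark S z.04 [277.7 256.3] mark T [338.3 251.6]
-170 pin S [282.8 246.3] mark S z.04 [279.  257.2] mark T [340.6 251.3]
-165 pin S [284. 247.] mark S z.04 [280.4 258.1] mark T [342.9 250.8]
-160 pin S [285.2 247.6] mark S z.04 [282.  258.9] mark T [345.1 250.2]
-155 pin S [286.6 248.2] mark S z.04 [283.7 259.7] mark T [347.3 249.3]
-150 pin S [288.1 248.7] mark S z.04 [285.5 260.3] mark T [349.3 248.3]
-145 pin S [289.7 249.1] mark S z.04 [287.5 260.9] mark T [351.3 247.1]
-140 pin S [291.3 249.5] mark S z.04 [289.6 261.4] mark T [353.1 245.7]
-135 pin S [293.1 249.8] mark S z.04 [291.7 261.8] mark T [354.9 244.1]
check pusher S [283.07492466 227.73960463] cap S [298.85877593 230.37382417] cap T [337.83196549 224.09978293]
```

Request:
drive_tool(rows=[[1,-38,-30,0,0,0,0],[1,-75,-59,0,0,0,0],[1,-112,-88,0,0,0,0],[1,-150,-118,0,0,0,0],[1,-188,-147,0,0,0,0.05],[1,-225,-176,0,0,0,0.1],[1,-262,-206,0,0,0,0.15],[1,-300,-235,0,0,0,0.21]])

```text
time_s: 1.75
tcp_pos: [0.4069, 0.1538, 0.2315]
eef_rot: [0.322, 0.947, 0.0, 0.0]
wrist_force: [0.9, 0.6, 0.6]
opening: -0.0002
grasp_force: 0.0
```

```bash
cat >> h.py <<'E'
def to(x,y,z,yaw=None):
    s=observe();R=Ro.from_quat(s["eef_rot"]).as_matrix();p=np.array(s["tcp_pos"])
    w=np.degrees(np.arctan2(R[1,0],R[0,0]))
    print("t",round(s["time_s"],2),"tcp",p.round(4),"yaw",w.round(2),"R33",R[2,2].round(4),"F",np.round(s["wrist_force"],1),"open",round(s["opening"],3))
    print("shift mm",(1e3*R.T@(np.array([x,y,z])-p)).round(1),"turn",None if yaw is None else np.radians(w-yaw).round(3))
E
python3 -c "
from h import *
to(.510,-.052,.15,142.5)"
```

```text
t 1.75 tcp [0.4069 0.1538 0.2315] yaw 142.38 R33 -1.0 F [0.9 0.6 0.6] open -0.0
shift mm [-207.3 -100.1   81.6] turn -0.002
```

Request:
drive_tool(rows=[[1,-45,-22,10,0,0,0],[1,-90,-44,20,0,0,0],[1,-135,-65,30,0,0,0],[1,-180,-87,40,0,0,0],[1,-207,-100,60,0,0,0],[1,-207,-100,85,0,0,0],[1,-207,-100,105,0,0,0],[1,-207,-100,112,0,0,0]])

```text
time_s: 2.75
tcp_pos: [0.5092, -0.0501, 0.1184]
eef_rot: [0.322, 0.947, -0.0, -0.001]
wrist_force: [-0.3, 1.0, 0.2]
opening: 0.0
grasp_force: 0.0
```

```bash
python3 - <<'E'
from h import *
to(.510,-.052,.095,142.5)
a=capture("top")["image"][185:265,296:376,::-1];b=capture("scene")["image"][200:280,250:330,::-1]
cv2.imwrite("pics/z1.png",cv2.resize(np.hstack([a,b]),(800,400),interpolation=2))
E
```

```text
t 2.75 tcp [ 0.5092 -0.0501  0.1184] yaw 142.47 R33 -1.0 F [-0.3  1.   0.2] open 0.0
shift mm [-1.8 -1.  23.4] turn -0.0
```

View pics/z1.png

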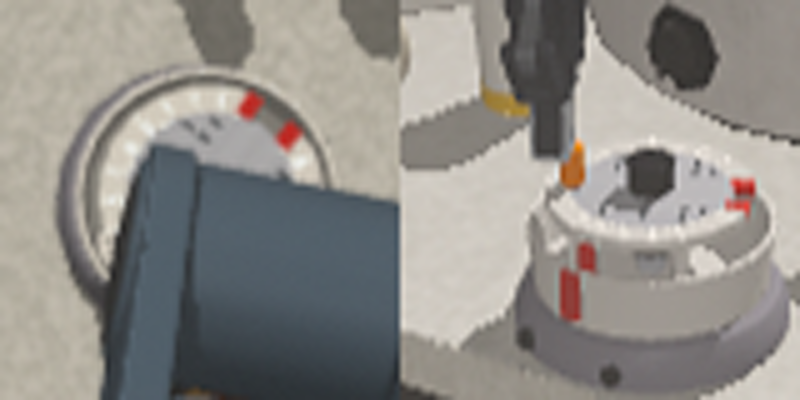

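The fingertip (right crop, ~548,140) hangs beside the orange pusher (572,165) and the disc hasn't moved, with its notch at about (270,120) in the left crop. Next I lower the tip and come up behind the pusher.

Request:
drive_tool(rows=[[1,-2,0,8,0,0,0],[1,-2,0,16,0,0,0],[1,-2,0,23,0,0,0],[1,-2,0,23,0,0,0],[1,-2,4,23,0,0,0],[1,-2,8,23,0,0,0],[1,-2,12,23,0,0,0],[1,-2,12,23,0,0,0]])

```text
time_s: 3.85
tcp_pos: [0.5187, -0.0416, 0.0964]
eef_rot: [0.321, 0.947, 0.0, 0.0]
wrist_force: [0.1, -0.5, -0.6]
opening: -0.0002
grasp_force: 0.0
```

```bash
cat >> h.py <<'E'
def reds():
    T=capture("top");im=cv2.cvtColor(T["image"],cv2.COLOR_RGB2HSV);out=[]
    for nm,lo,hi in(("red",(0,130,90),(6,255,255)),("or",(8,170,150),(20,255,255))):
        m=cv2.inRange(im,lo,hi);m2=np.zeros_like(m);m2[195:265,300:372]=m[195:265,300:372]
        n,l,s,ce=cv2.connectedComponentsWithStats(m2)
        for i in range(1,n):
            p=atz(T,*ce[i],.085 if nm=="red" else .109)[:2]-[.566,-.051]
            print(nm,s[i][4],ce[i].round(1),"r",round(np.hypot(*p),4),"ang",np.degrees(np.arctan2(p[1],p[0])).round(1))
def orbit(n,step):
    s=observe();R=Ro.from_quat(s["eef_rot"]).as_matrix();c=(1e3*R.T@(np.array([.566,-.051,0])-s["tcp_pos"]))[:2]
    print("c",c.round(1))
    for k in range(1,n+1):
        f=k*step;r=np.array([[np.cos(f),-np.sin(f)],[np.sin(f),np.cos(f)]]);print((c-r@c).round(1),round(f,3))
E
python3 -c "
from h import *
to(.510,-.052,.095,142.5);reds();orbit(8,.125)"
```

```text
t 3.85 tcp [ 0.5187 -0.0416  0.0964] yaw 142.5 R33 -1.0 F [ 0.1 -0.5 -0.6] open -0.0
shift mm [  0.5 -13.6   1.4] turn 0.0
red 16 [345.8 205.8] r 0.0535 ang -23.6
red 16 [353.5 211.5] r 0.0537 ang -50.4
c [-43.3  21.5]
[2.3 5.6] 0.125
[ 4.  11.4] 0.25
[ 4.9 17.4] 0.375
[ 5.  23.4] 0.5
[ 4.4 29.4] 0.625
[ 3.  35.3] 0.75
[ 0.9 41. ] 0.875
[-1.8 46.3] 1.0
```

Request:
drive_tool(rows=[[1,2.3,5.6,0,0,0,0.125],[1,4.0,11.4,0,0,0,0.25],[1,4.9,17.4,0,0,0,0.375],[1,5.0,23.4,0,0,0,0.5],[1,4.4,29.4,0,0,0,0.625],[1,3.0,35.3,0,0,0,0.75],[1,0.9,41.0,0,0,0,0.875],[1,-1.8,46.3,0,0,0,1.0]])

```text
time_s: 4.9
tcp_pos: [0.548, -0.0062, 0.0962]
eef_rot: [0.738, 0.675, -0.0, -0.0]
wrist_force: [-0.6, -0.0, 0.6]
opening: -0.0
grasp_force: 0.4
```

```bash
python3 - <<'E'
from h import *
to(.510,-.052,.095,142.5);reds();orbit(8,.1)
a=capture("top")["image"][185:265,296:376,::-1];b=capture("scene")["image"][200:280,250:330,::-1]
cv2.imwrite("pics/z2.png",cv2.resize(np.hstack([a,b]),(800,400),interpolation=2))
E
```

```text
t 4.9 tcp [ 0.548  -0.0062  0.0962] yaw 84.95 R33 -1.0 F [-0.6 -0.   0.6] open -0.0
shift mm [-49.  -33.8   1.3] turn -1.004
c [-43.2  21.5]
[1.9 4.4] 0.1
[3.4 9. ] 0.2
[ 4.4 13.7] 0.3
[ 5.  18.5] 0.4
[ 5.  23.3] 0.5
[ 4.6 28.2] 0.6
[ 3.7 32.9] 0.7
[ 2.3 37.5] 0.8
```

View pics/z2.png

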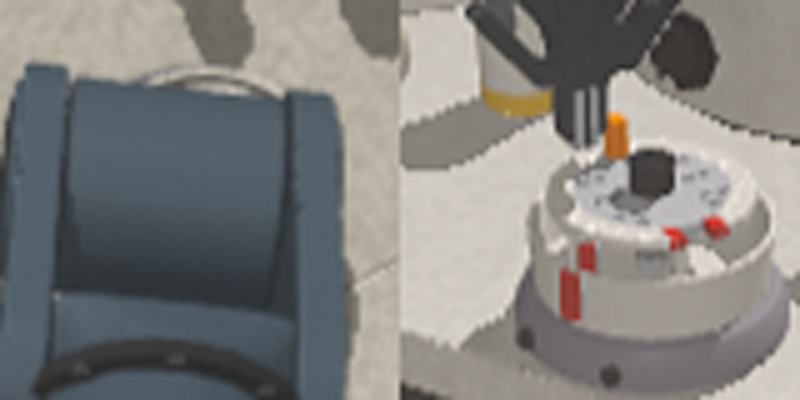

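The pusher is being carried round: the notch edges are now at about (675,237) and (715,228) in the right crop, heading for the pin mark at (587,257). I'll continue with 0.7 rad.

Request:
drive_tool(rows=[[1,1.9,4.4,0,0,0,0.1],[1,3.4,9.0,0,0,0,0.2],[1,4.4,13.7,0,0,0,0.3],[1,5.0,18.5,0,0,0,0.4],[1,5.0,23.3,0,0,0,0.5],[1,4.6,28.2,0,0,0,0.6],[1,3.7,32.9,0,0,0,0.7],[1,3.7,32.9,0,0,0,0.7]])

```text
time_s: 6.05
tcp_pos: [0.5811, -0.0054, 0.0962]
eef_rot: [0.923, 0.385, -0.0, -0.0]
wrist_force: [0.3, 0.0, -0.4]
opening: 0.0002
grasp_force: 0.0
```

```bash
cat >> h.py <<'E'
def sreds():
    T=capture("scene");im=cv2.cvtColor(T["image"],cv2.COLOR_RGB2HSV)
    for nm,lo,hi in(("red",(0,110,70),(6,255,255)),("or",(8,150,120),(20,255,255))):
        m=cv2.inRange(im,lo,hi);m2=np.zeros_like(m);m2[220:270,270:330]=m[220:270,270:330]
        n,l,s,ce=cv2.connectedComponentsWithStats(m2)
        for i in range(1,n):
            p=atz(T,*ce[i],.083 if nm=="red" else .097)[:2]-[.566,-.051]
            print(nm,s[i][4],ce[i].round(1),"r",round(np.hypot(*p),4),"ang",np.degrees(np.arctan2(p[1],p[0])).round(1))
    return T["image"]
E
python3 - <<'E'
from h import *
to(.510,-.052,.095,142.5);orbit(8,.05)
b=sreds()[215:275,260:340,::-1]
cv2.imwrite("pics/z3.png",cv2.resize(b,(800,600),interpolation=2))
E
```

```text
t 6.05 tcp [ 0.5811 -0.0054  0.0962] yaw 45.25 R33 -1.0 F [ 0.3  0.  -0.4] open 0.0
shift mm [-83.2 -17.7   1.2] turn -1.697
c [-43.   21.4]
[1.  2.2] 0.05
[1.9 4.4] 0.1
[2.7 6.7] 0.15
[3.4 9. ] 0.2
[ 3.9 11.3] 0.25
[ 4.4 13.7] 0.3
[ 4.7 16.1] 0.35
[ 4.9 18.4] 0.4
red 12 [291.8 246.3] r 0.0539 ang -140.5
red 15 [300.4 247.8] r 0.0582 ang -115.7
red 14 [286.9 251.1] r 0.0818 ang -141.9
red 37 [283.5 258.6] r 0.1195 ang -138.3
or 35 [303.  226.2] r 0.0403 ang 46.0
```

View pics/z3.png

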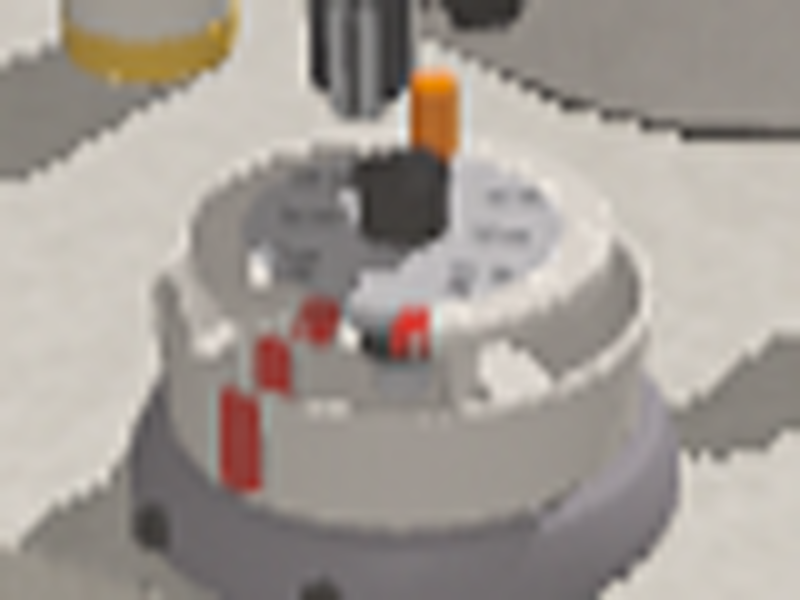

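The notch edges are at about (320,320) and (410,330) in the crop, still right of the red pin at (272,365). The notch bearing is about -128° and the pin's about -155°, so I push a further 0.4 rad.

Request:
drive_tool(rows=[[1,1.0,2.2,0,0,0,0.05],[1,1.9,4.4,0,0,0,0.1],[1,2.7,6.7,0,0,0,0.15],[1,3.4,9.0,0,0,0,0.2],[1,3.9,11.3,0,0,0,0.25],[1,4.4,13.7,0,0,0,0.3],[1,4.7,16.1,0,0,0,0.35],[1,4.9,18.4,0,0,0,0.4]])

```text
time_s: 7.1
tcp_pos: [0.5976, -0.0147, 0.0963]
eef_rot: [0.981, 0.193, 0.0, -0.0]
wrist_force: [0.5, 1.1, -0.3]
opening: 0.0002
grasp_force: 0.6
```

```bash
python3 - <<'E'
from h import *
to(.510,-.052,.095,142.5);orbit(6,.02)
b=sreds()[215:275,260:340,::-1]
reds()
cv2.imwrite("pics/z4.png",cv2.resize(b,(800,600),interpolation=2))
E
```

```text
t 7.1 tcp [ 0.5976 -0.0147  0.0963] yaw 22.28 R33 -1.0 F [ 0.5  1.1 -0.3] open 0.0
shift mm [-95.2   1.3   1.3] turn -2.098
c [-43.   21.7]
[0.4 0.9] 0.02
[0.8 1.7] 0.04
[1.2 2.6] 0.06
[1.6 3.5] 0.08
[1.9 4.4] 0.1
[2.3 5.3] 0.12
red 12 [285.5 244.5] r 0.0545 ang -161.4
red 8 [292.4 247.1] r 0.0573 ang -137.3
red 15 [287. 251.] r 0.0811 ang -142.0
red 37 [283.5 258.6] r 0.1195 ang -138.3
or 34 [308.4 227. ] r 0.0426 ang 23.7
```

View pics/z4.png

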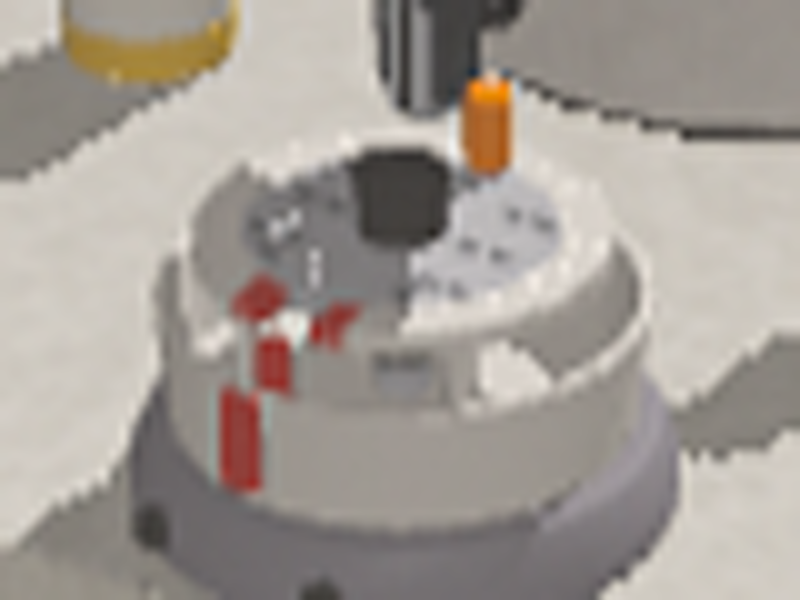

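The notch edges (260,298) and (335,322) now straddle the line just behind the pin (272,365), roughly 5° short. I'll do a joint fit for a precise remainder.

```bash
cat > fit.py <<'E'
from h import *
from scipy.optimize import least_squares
T=capture("top");S=capture("scene")
def fit(a,b,orange,seated=0,pr=True):
    # p: C, start ang, now ang, pin ang, scene px offset, half-angle, edge r, z_pin, z_orange, z_markS,z_markT
    def res(p):
        C=p[:2];P=lambda c,d,r,z,o=0:proj(c,[C[0]+r*np.cos(d),C[1]+r*np.sin(d),z])+o
        o=p[5:7];h=p[7];r=p[8]
        R=[P(T,p[2]+h,r,.085)-[345.8,205.6],P(T,p[2]-h,r,.085)-[353.5,211.5],P(T,p[2]+np.pi,.044,.107)-[327.9,237],P(T,0,0,.104)-[339,224],
           P(S,p[2]+h,r,.083,o)-[318.3,236.9],P(S,p[2]-h,r,.083,o)-[317.3,240.7],P(S,p[2]+np.pi,.044,p[10],o)-[283.8,232.5],
           P(S,p[3]-h,r,.083,o)-a,P(S,p[3]+h,r,.083,o)-b,P(S,p[3]+np.pi,.044,p[10],o)-orange,
           P(S,p[4],.056,p[9],o)-[287,251],P(S,p[4],.0705,p[11],o)-[283.5,258.6],P(T,p[4],.0705,p[12])-[347,247.8]]
        return np.r_[np.concatenate(R),o/2,(h-.19)/.05,(r-.0545)/.003,(p[9]-.068)/.004,(p[10]-.097)/.002,(p[11]-.045)/.01,(p[12]-.055)/.01]
    s=least_squares(res,[.566,-.051,-.65,-2.65,-2.7,0,0,.2,.054,.068,.097,.045,.055],x_scale=[.01,.01,.1,.1,.1,1,1,.1,.01,.01,.01,.01,.01],loss="soft_l1")
    p=s.x;print("C",p[:2].round(4),"ang start/now/pin",np.degrees(p[2:5]).round(1),p[5:].round(3));print(res(p).round(1));return p
E
python3 -c "
from fit import *
fit([285.5,244.5],[292.4,247.1],[308.4,227])"
```

```text
C [ 0.5672 -0.0515] ang start/now/pin [ -37.2 -152.4 -156.1] [-0.239  0.581  0.223  0.053  0.067  0.097  0.05   0.054]
[ 0.3  0.1 -0.2 -0.3  0.2  0.  -0.5 -0.5  0.2  0.1  0.2  0.3 -0.1 -0.2
 -0.2 -0.1  0.1 -0.4 -0.3  0.1 -0.1 -0.1  0.2  0.1  0.2  1.3 -0.1  0.3
  0.7 -0.6 -0.1 -0.   0.5 -0.1]
```

Request:
drive_tool(rows=[[1,0.3,0.6,0,0,0,0.013],[1,0.5,1.1,0,0,0,0.026],[1,0.8,1.7,0,0,0,0.039],[1,1.1,2.3,0,0,0,0.052],[1,1.3,2.8,0,0,0,0.065],[1,1.3,2.8,0,0,0,0.065],[1,1.3,2.8,0,0,0,0.065],[1,1.3,2.8,0,0,0,0.065]])

```text
time_s: 8.3
tcp_pos: [0.6, -0.0169, 0.0963]
eef_rot: [0.987, 0.16, 0.0, 0.0]
wrist_force: [0.4, 0.9, -0.3]
opening: -0.0001
grasp_force: 0.3
```

```bash
python3 -c "
from h import *
to(.567,-.0515,.15,22.3);sreds()"
```

```text
t 8.3 tcp [ 0.6    -0.0169  0.0963] yaw 18.44 R33 -1.0 F [ 0.4  0.9 -0.3] open -0.0
shift mm [-42.2  22.4 -53.7] turn -0.067
red 15 [284.7 244.1] r 0.0545 ang -164.5
red 11 [291.6 246.7] r 0.056 ang -139.9
red 15 [287. 251.] r 0.0811 ang -142.0
red 37 [283.5 258.6] r 0.1195 ang -138.3
or 36 [309.4 227.1] r 0.044 ang 20.5
```

Request:
drive_tool(rows=[[1,0,-5,0,0,0,0],[1,0,-10,0,0,0,0],[1,0,-10,-18,0,0,0],[1,0,-10,-36,0,0,0],[1,-14,0,-40,0,0,0],[1,-28,12,-40,0,0,0],[1,-42,22,-40,0,0,0],[1,-42,22,-40,0,0,0]])

```text
time_s: 9.35
tcp_pos: [0.5661, -0.0523, 0.136]
eef_rot: [0.987, 0.159, -0.0, -0.0]
wrist_force: [0.3, 0.1, 0.1]
opening: 0.0002
grasp_force: 0.0
```

```bash
python3 -c "
from fit import *
to(.567,-.0515,.104,22.3);b=sreds()
fit([284.7,244.1],[291.6,246.7],[309.4,227.1])
cv2.imwrite('pics/z5.png',cv2.resize(b[215:275,260:340,::-1],(800,600),interpolation=2))"
```

```text
t 9.45 tcp [ 0.567  -0.0513  0.1362] yaw 18.4 R33 -1.0 F [-0.2  0.3  0. ] open -0.0
shift mm [-0.1  0.2 32.2] turn -0.068
red 15 [284.7 244.1] r 0.0545 ang -164.5
red 12 [291.5 246.7] r 0.0558 ang -140.4
red 15 [287. 251.] r 0.0811 ang -142.0
red 37 [283.5 258.6] r 0.1195 ang -138.3
or 34 [309.6 227.2] r 0.0434 ang 19.3
C [ 0.5673 -0.0516] ang start/now/pin [ -37.2 -155.8 -156.3] [-0.201  0.548  0.226  0.053  0.067  0.097  0.05   0.054]
[ 0.3  0.1 -0.2 -0.3  0.2 -0.  -0.5 -0.5  0.2  0.   0.3  0.3 -0.  -0.2
 -0.1 -0.2 -0.1 -0.2 -0.5  0.2 -0.  -0.1  0.2  0.1  0.2  1.3 -0.1  0.3
  0.7 -0.6 -0.2 -0.   0.5 -0.1]
```

View pics/z5.png

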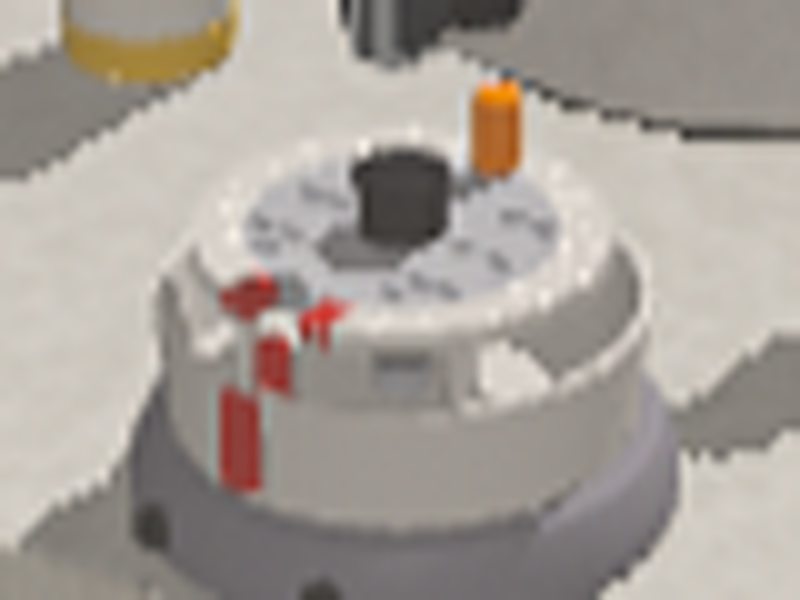

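The notch edges (250,295) and (322,318) now sit either side of the pin (275,360), aligned within about 0.5°. The fingertip is over the cap, so I press down.

Request:
drive_tool(rows=[[1,0,0,12,0,0,0],[1,0,0,24,0,0,0],[1,0,0,30,0,0,0],[1,0,0,32,0,0,0],[1,0,0,34,0,0,0],[1,0,0,36,0,0,0],[1,0,0,38,0,0,0],[1,0,0,38,0,0,0]])

```text
time_s: 10.5
tcp_pos: [0.5673, -0.0511, 0.0982]
eef_rot: [0.987, 0.16, 0.0, 0.0]
wrist_force: [0.1, 0.0, -0.4]
opening: 0.0001
grasp_force: 0.0
```

Request:
drive_tool(rows=[[1,0,0,0.5,0,0,0],[1,0,0,1,0,0,0],[1,0,0,1.5,0,0,0],[1,0,0,2,0,0,0],[1,0,0,2.5,0,0,0],[1,0,0,3,0,0,0],[1,0,0,3,0,0,0],[1,0,0,3,0,0,0]])

```text
time_s: 11.5
tcp_pos: [0.5673, -0.0512, 0.096]
eef_rot: [0.987, 0.16, 0.0, 0.0]
wrist_force: [-2.3, 0.3, 9.7]
opening: -0.0
grasp_force: 5.1
```

```bash
python3 -c "
from h import *
to(.567,-.0515,.096);b=sreds()
cv2.imwrite('pics/z6.png',cv2.resize(b[215:275,260:340,::-1],(800,600),interpolation=2))"
```

```text
t 11.5 tcp [ 0.5673 -0.0512  0.096 ] yaw 18.43 R33 -1.0 F [-2.3  0.3  9.7] open -0.0
shift mm [-0.4  0.2  0. ] turn None
red 31 [285.9 248.8] r 0.0723 ang -147.8
red 11 [291.6 249.2] r 0.0682 ang -135.8
red 37 [283.5 258.6] r 0.1195 ang -138.3
or 33 [309.4 230.1] r 0.032 ang -0.8
```

View pics/z6.png

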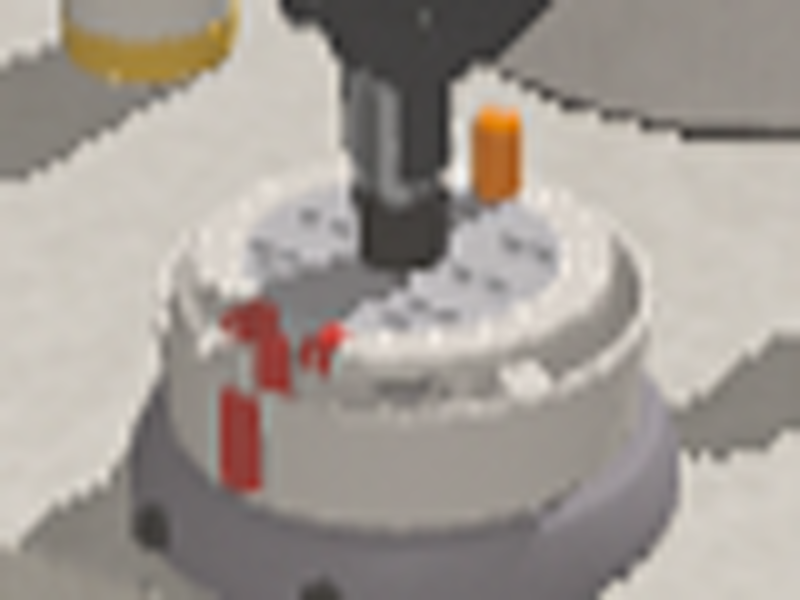

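The disc has dropped about 8 mm: the pin (270,360) is in the notch and the cap is at 96 mm with 10 N on it. A slightly firmer press, then I let go and retreat.

Request:
drive_tool(rows=[[1,0,0,1,0,0,0],[1,0,0,2,0,0,0],[1,0,0,2,0,0,0],[1,0,0,0,0,0,0],[1,0,0,-5,0,0,0],[1,0,0,-25,0,0,0],[1,0,0,-60,0,0,0],[1,0,0,-100,0,0,0]])

```text
time_s: 12.55
tcp_pos: [0.5666, -0.0509, 0.1957]
eef_rot: [0.987, 0.16, -0.001, -0.0]
wrist_force: [-0.4, -0.0, -0.2]
opening: -0.0003
grasp_force: 0.0
```

```bash
python3 -c "
from h import *
to(.567,-.0515,.096);b=sreds()
cv2.imwrite('pics/z7.png',cv2.resize(b[215:275,260:340,::-1],(800,600),interpolation=2))"
```

```text
t 12.55 tcp [ 0.5666 -0.0509  0.1957] yaw 18.44 R33 -1.0 F [-0.4 -0.  -0.2] open -0.0
shift mm [ 0.4  0.8 99.7] turn None
red 32 [286.  248.8] r 0.0721 ang -147.8
red 12 [291.4 249.3] r 0.0691 ang -136.1
red 37 [283.5 258.6] r 0.1195 ang -138.3
or 33 [309.4 230.1] r 0.032 ang -0.8
```

View pics/z7.png

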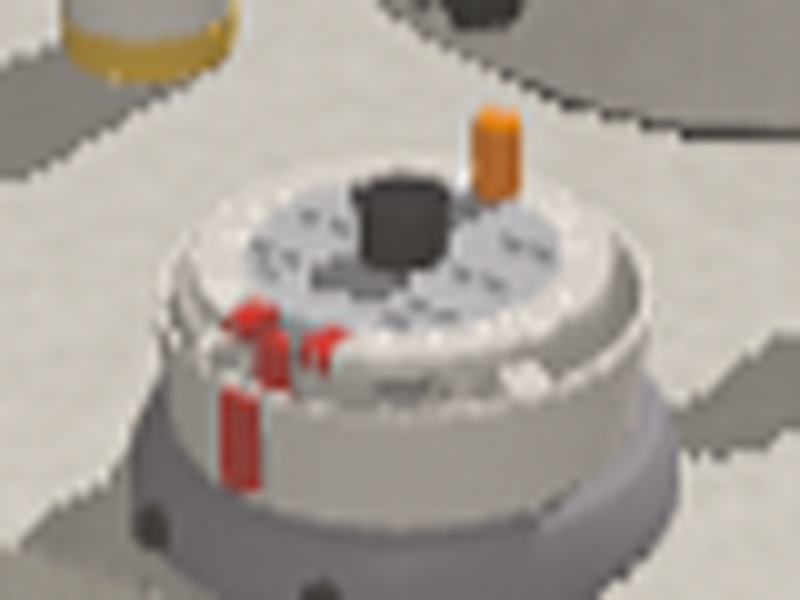

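The disc stays down and level, with the pin (270,360) in the notch between its edges (250,318) and (322,345), and the robot is clear.

```bash
python3 -c "
from plant import *
print(finish_job())"
```

```text
the job is handed in; nothing more can be done
None
```

The disc was turned until its notch was over the drive pin, then pressed fully home and released. It stayed down and level in the last picture, and the job is handed in.

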